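# Find the clear ferrule on the leaning stud of the heater-remote mount

## Task

Only one of the three ferrules is clear inside: try them on the mount's leaning sprung stud, gently, never forcing one that stops short. Leave the one that goes fully home there, flange flat on the seat, and put the two that do not fit in the top green tray, leaving everything else where it stands.

Things in the scene. Friction and masses are not known exactly. Their poses are not given: they have to be found in the camera images.
- ferrule_1: One of three outwardly identical aluminium ferrules, standing flange down: a sleeve closed at the top, 54 mm tall, body 29 mm in diameter, foot flange 38 mm across and 4 mm thick, 44 to 72 g. Open from below: bore 18 mm wide for 20 mm, then 23 mm wide up to 51 mm. Any two of the three hide a plug (see stud_tip). Origin: centre of the underside; z towards the closed top.
- ferrule_2: One of three outwardly identical aluminium ferrules, standing flange down: a sleeve closed at the top, 54 mm tall, body 29 mm in diameter, foot flange 38 mm across and 4 mm thick, 44 to 72 g. Open from below: bore 18 mm wide for 20 mm, then 23 mm wide up to 51 mm. Any two of the three hide a plug (see stud_tip). Origin: centre of the underside; z towards the closed top.
- ferrule_3: One of three outwardly identical aluminium ferrules, standing flange down: a sleeve closed at the top, 54 mm tall, body 29 mm in diameter, foot flange 38 mm across and 4 mm thick, 44 to 72 g. Open from below: bore 18 mm wide for 20 mm, then 23 mm wide up to 51 mm. Any two of the three hide a plug (see stud_tip). Origin: centre of the underside; z towards the closed top.
- seat: Flat round face, 48 mm across, of the fixed chrome mount; the stud stands from its centre. Origin: centre of the face, 60 mm above the shelf; z is the stud's axis, leaning 0.50 rad (29 degrees) from vertical, to the left (+y, 20 degrees either way). A ferrule fully home has its flange flat on it, origin on origin, z along z. A stem runs down to a base plate 125 x 100 x 12 mm.
- stud_tip (a point): Tip of the chrome stud, 46 mm from the seat face. The stud is 14 mm across, its last 8 mm tapering to 7 mm. In two of the ferrules, drawn at random, a loose captive plug (20 mm long, 10 g, cannot fall out) sits up in the bore out of sight: pushed onto the stud, these stop about 15 mm short of home.
- stud (a joint): How far the sprung stud is pushed into the seat along its axis, m: 0 out, growing as it is pushed in (up to 0.022). It takes 3 N to start it and then 1 N more per mm, and it springs back out. A clear ferrule goes home without pressing it.
- tray: Stack of three nested green plastic trays, fixed; only the top one takes things. 230 mm along its x, 170 mm along its y, wall 4 mm (inside 222 x 162 mm). Origin: centre of the stack's underside on the shelf; the top tray's inner floor is 30 mm above it, its rim 71 mm above it; a flared edge takes the rims to 240 x 180 mm.
- tray_floor (a point): Centre of the top tray's inner floor, 30 mm above the shelf.
- canister: Bystander: upright aluminium canister with twist cap, 48 mm in diameter, 78 mm tall. Origin: centre of its underside.
- stray_peg: Bystander: wooden clothes peg lying flat, 72 x 11 x 13 mm, long along its x. Origin: centre of its underside.
- peg_bowl: Bystander: wooden bowl with six clothes pegs, 110 mm in diameter, about 90 mm tall with the pegs. Origin: centre of its underside.
- tonic: Bystander: upright amber glass bottle, 48 mm in diameter, 130 mm tall. Origin: centre of its underside.
Mind the look-alikes: they are no part of the job. Leave any purple or red look-alike of the ferrule_1 alone.

How it is judged:
By the outcome, as a careful person would: the job done as asked, in the order asked, and still so for the second after the job is handed in, with the robot touching nothing.
It also fails if it takes over 72 s, if anything falls off the work surface, if the arm or the gripper's body presses on something with over 40 N, if the wrist force passes 120 N, or if a joint passes its speed limit or range.

## Robot

A 6-joint arm with a two-finger parallel gripper is mounted at the origin on the work surface. World frame = base frame: x ahead of the robot, y to its left, z up, the work surface at z = 0. Lengths are in m, angles in rad, forces in N, time in s.
With the tool pointing down it reaches from about 0.2 to 0.875 m from the base axis. Payload 3.4 kg.
Tool frame: the origin (TCP) lies between the finger pads; the fingertips stand 25 mm ahead of it and the grasp point (between the pads) lies 6 mm ahead of it (r.nose_length is the z of the fingertips in the tool frame, in m); z points along the fingers, y is the line along which they close (so a half turn about z gives the same grasp; the last joint's range is limited). The gripper opens to 94 mm and grips with 3 to 60 N. Pads are 16 mm wide; open, the fingers measure 119 mm over their backs; the gripper's body (75 mm by 177 mm) begins 78 mm behind the grasp point.
Start: joints at [-1.352, 0.276, 1.505, -0, 1.361, -0.121], TCP at [0.192, -0.542, 0.23] pointing down, gripper open.
Joint ranges: [-2.89, 2.89], [-0.75, 2.08], [0.22, 2.7], [-1.18, 4.32], [0.11, 2.71], [-2.7, 2.7]. Speed limits (rad/s): [2.57, 2.57, 3.14, 3.14, 3.14, 3.14].

## Interface

Orientations are given as a unit quaternion [w, x, y, z].
In Python, from plant import r, gripper_to, inverse_kinematics, vision, models, telemetry gives the robot as it stands. Calls block until the motion is done:
- r.move_to(position, orientation): joint-space move of the TCP to a pose.
- r.move_l(position, rot=None, vel=0.15, guard=None): straight line of the TCP; rot=None keeps the orientation; vel is the mean speed in m/s. With guard (N) it stops when the force on the tool has changed by that much, and returns True; else False.
- r.movej(angles): joint-space move.
- gripper_to(opening, f_grip=None): finger opening in m; f_grip is the grip in N (None keeps the last); returns when the fingers have stopped.
- r.hold(seconds).
- inverse_kinematics(position, orientation): joint angles nearest the present ones, or None.
- vision.snapshot(name): name is "scene" or "top"; returns the picture (480x640x3 uint8, red, green, blue); there is no depth.
- vision.get_calibration(name): a dict with "fx", "fy", "cx", "cy" (pixels), "D" ([k1, k2, p1, p2, k3] as OpenCV has them; the pictures are not rectified), "position" and "orientation" of the camera in the world. Camera axes: x right, y down, z forward; pixel columns grow to the right and rows downward; lengths in m; the calibration is good to about 2 mm. A picture is of the moment at which its call begins. get_calibration takes no time and is no camera call.
A pose or a line that the arm cannot do raises r.PlanningError and nothing moves.
- r.sign_off(): hands the job in; it is judged then, once.
Trained networks look in the newest picture that a camera, given by its name, has taken for a name from the list of things; names that differ only in an ending like _2 or _b are one class to them, and where a whole thing is asked for, a point or a joint stands for the part that bears it (a point fixed in the world has none). Each returns a list of dicts, best first, with "score" (0 to 1); they miss things now and then, are a little off and sometimes report something else, mostly with a low value. They report only what shows in the picture. A call takes as long as a camera call. They do not tell look-alikes from the thing itself.
- models.boxes_of(thing, camera): "at" ([x, y, z] in m, in world coordinates, good to about 4 mm: the middle of the surface that is visible of it).
- models.regions_of(thing, camera): "pixels" (480x640 bool, what is visible of it).
- models.mark_of(thing, camera): "at" ([x, y, z] in m, in world coordinates, good to about 4 mm: a listed point, or the origin of a listed thing).
Readings, each from a call of its own:
- telemetry.current_t(): time.
- telemetry.current_joints(): joint angles.
- telemetry.current_dq(): joint speeds.
- telemetry.current_joint_efforts(): joint torques, N m.
- telemetry.current_ee_pos(): TCP position.
- telemetry.current_tool_rot(): TCP orientation.
- telemetry.current_wrist_force(): force on the tool from outside, world axes, zero at the start.
- telemetry.current_torque(): the same for the moment, N m.
- telemetry.current_opening(): finger opening in m.
- telemetry.current_finger_force(): force on a finger pad.
Only numpy, scipy, OpenCV 4.12 (cv2) and the standard library are available. Lean on these libraries where they do the work, as an engineer would, in place of code of your own. Each camera call takes 0.05 s, during which the arm holds its last target. There are 200 camera calls.

## Working session

There is one attempt and no reset: what is moved stays moved. The work goes in short steps, each a Python script; the robot and the scene stay as the last script left them, time stands still between calls to the robot, and variables do not carry over. Pictures are saved under pics/ and viewed, at most 10 in all, crops included, and the job is handed in when it is done.

```bash
ls; mkdir -p pics; python3 - <<'E'
from plant import r, gripper_to, inverse_kinematics, vision, models, telemetry
import cv2, numpy as np
for c in ("scene","top"):
    im=vision.snapshot(c); cv2.imwrite(f"pics/{c}0.png",im[:,:,::-1])
    k=vision.get_calibration(c); print(c,k)
    for t in ("ferrule_1","seat","stud_tip","tray","tray_floor","canister","stray_peg","peg_bowl","tonic"):
        print(t,[(np.round(d["at"],3).tolist(),round(d["score"],2)) for d in models.mark_of(t,c)])
print(telemetry.current_t())
E
```

```text
pics
scene {'fx': 437.02461226648194, 'fy': 437.02461226648194, 'cx': 309.5590147947171, 'cy': 243.25652152283226, 'D': array([0.0181648, 0.       , 0.       , 0.       , 0.       ]), 'position': array([0.97950233, 0.5066827 , 0.72385411]), 'orientation': array([-0.11606765,  0.29863024,  0.88046112, -0.34948033])}
ferrule_1 [([0.579, 0.319, 0.0], 0.94), ([0.438, 0.179, -0.001], 0.82), ([0.589, 0.233, -0.002], 0.78), ([0.46, 0.302, 0.007], 0.62), ([0.672, 0.241, 0.001], 0.6), ([0.569, 0.143, -0.001], 0.6), ([0.705, 0.127, 0.003], 0.2)]
seat []
stud_tip [([0.61, 0.014, 0.102], 0.66)]
tray [([0.562, -0.3, 0.001], 0.67)]
tray_floor [([0.567, -0.294, 0.03], 0.91)]
canister [([0.706, 0.128, 0.002], 0.66)]
stray_peg [([0.445, 0.004, 0.001], 0.59)]
peg_bowl [([0.802, -0.102, 0.001], 0.84)]
tonic [([0.682, 0.352, -0.0], 0.83)]
top {'fx': 575.0704450544777, 'fy': 575.0704450544777, 'cx': 320.22621951264375, 'cy': 238.40849894592532, 'D': array([-0.13595893,  0.        ,  0.        ,  0.        ,  0.        ]), 'position': array([0.51227008, 0.03161855, 1.14823213]), 'orientation': array([-0.03054558,  0.71199542, -0.70028205,  0.04164781])}
ferrule_1 [([0.585, 0.23, 0.004], 0.81), ([0.443, 0.179, -0.001], 0.81), ([0.671, 0.239, 0.002], 0.66), ([0.579, 0.144, -0.0], 0.66), ([0.578, 0.324, -0.002], 0.58), ([0.46, 0.298, -0.001], 0.55)]
seat [([0.619, -0.009, 0.059], 0.62)]
stud_tip [([0.612, 0.014, 0.103], 0.46)]
tray [([0.567, -0.297, 0.0], 0.77), ([0.588, 0.228, 0.0], 0.53)]
tray_floor [([0.563, -0.296, 0.031], 0.62)]
canister [([0.701, 0.132, 0.003], 0.63)]
stray_peg [([0.448, 0.001, 0.001], 0.65), ([0.804, -0.107, -0.0], 0.25)]
peg_bowl [([0.806, -0.107, 0.004], 0.62)]
tonic [([0.686, 0.35, 0.001], 0.7)]
1.0
```

View pics/scene0.png

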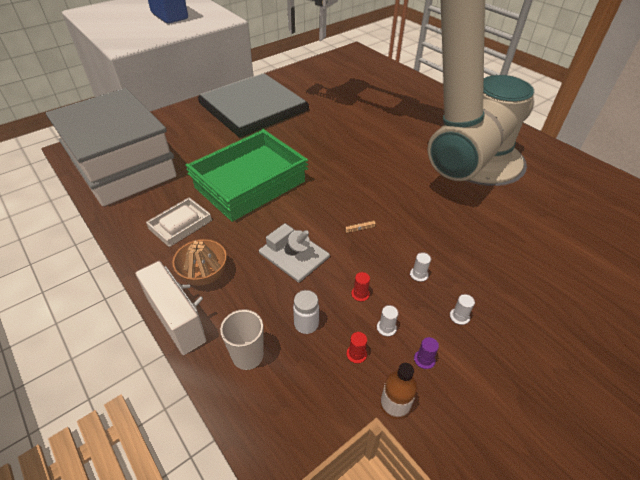

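View pics/top0.png

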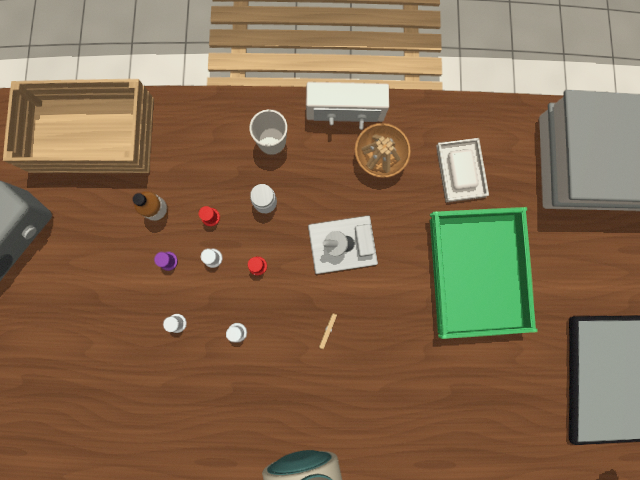

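```bash
python3 - <<'E'
from plant import r, gripper_to, inverse_kinematics, vision, models, telemetry
import cv2, numpy as np, pickle
out=[];D={}
for c,(u,v) in (("scene",(294,246)),("top",(342,243))):
    im=vision.snapshot(c)[:,:,::-1].copy()
    m=models.regions_of("seat",c)+models.regions_of("stud_tip",c)+models.regions_of("stud",c)
    f=[d["pixels"] for d in models.regions_of("ferrule_1",c)]
    D[c]=(im,f); print(c,[(round(d["score"],2),int(d["pixels"].sum())) for d in m],[np.round(np.argwhere(p).mean(0)).tolist()+[int(p.sum())] for p in f])
    out.append(cv2.resize(im[v-33:v+33,u-44:u+44],None,fx=9,fy=9,interpolation=cv2.INTER_CUBIC)[:590])
    cv2.imwrite(f"pics/{c}_crop.png",out[-1])
pickle.dump(D,open("d.pkl","wb"))
E
```

```text
scene [(0.77, 455), (0.42, 1384), (0.43, 101)] [[321.0, 388.0, 468], [309.0, 462.0, 536], [267.0, 420.0, 414], [348.0, 357.0, 520], [287.0, 361.0, 401], [353.0, 427.0, 521]]
top [(0.96, 571), (0.17, 175), (0.75, 337), (0.61, 92)] [[260.0, 166.0, 332], [266.0, 257.0, 305], [215.0, 208.0, 358], [257.0, 211.0, 315], [332.0, 235.0, 299], [323.0, 175.0, 313], [150.0, 382.0, 2247]]
```

View pics/scene_crop.png

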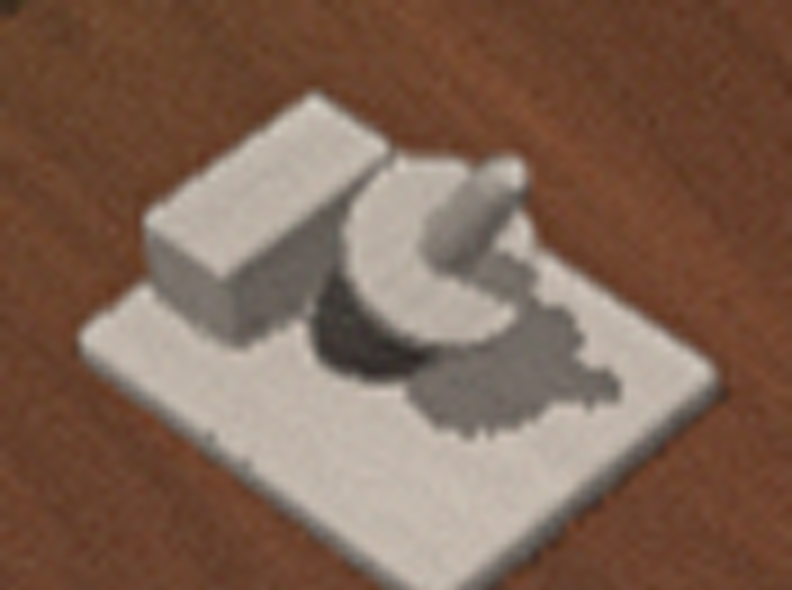

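View pics/top_crop.png

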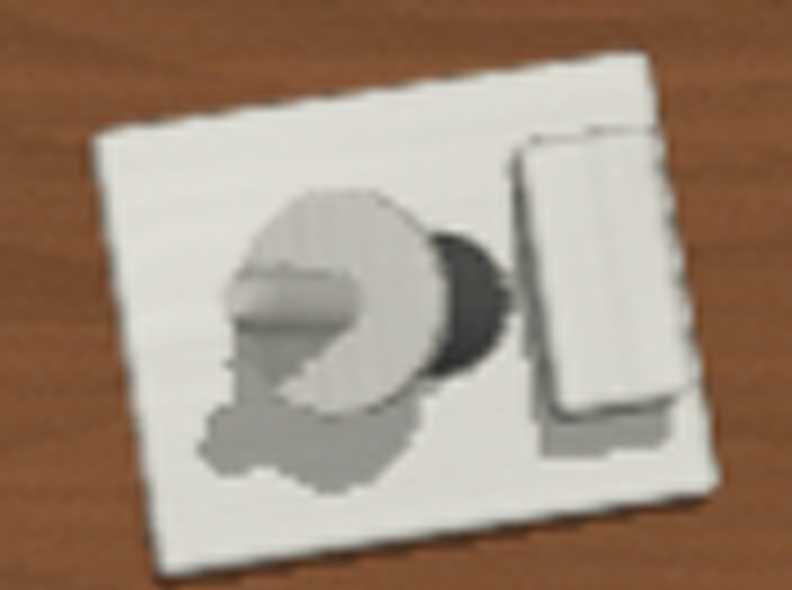

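```bash
cat > h.py <<'E'
from plant import r, gripper_to, inverse_kinematics, vision, models, telemetry
import cv2, numpy as np
from scipy.spatial.transform import Rotation as Ro
from scipy.optimize import least_squares
CAL={c:vision.get_calibration(c) for c in ("scene","top")}
def proj(P,c):
    k=CAL[c]; w,x,y,z=k["orientation"]; R=Ro.from_quat([x,y,z,w]).as_matrix().T
    K=np.array([[k["fx"],0,k["cx"]],[0,k["fy"],k["cy"]],[0,0,1.]])
    return cv2.projectPoints(np.asarray(P,float).reshape(-1,1,3),cv2.Rodrigues(R)[0],-R@k["position"],K,k["D"])[0][:,0]
def ring(o,a,rad,h):
    a=np.asarray(a)/np.linalg.norm(a); e=np.cross(a,[1,0,0]);e/=np.linalg.norm(e);f=np.cross(a,e)
    t=np.linspace(0,2*np.pi,73)[:,None]
    return np.asarray(o)+h*a+rad*(np.cos(t)*e+np.sin(t)*f)
def axis(az,lean=.5): return np.array([np.sin(lean)*np.cos(az),np.sin(lean)*np.sin(az),np.cos(lean)])
def quat(a,y):  # tool z = -a, closing line ~ y
    z=-np.asarray(a)/np.linalg.norm(a); y=np.asarray(y,float); y=y-z*(y@z); y/=np.linalg.norm(y)
    q=Ro.from_matrix(np.c_[np.cross(y,z),y,z]).as_quat(); return q[[3,0,1,2]]
E
python3 - <<'E'
from h import *
import pickle
D=pickle.load(open("d.pkl","rb"))
U=lambda c,u,v:((u+.5)/9-.5+(250 if c=="scene" else 298),(v+.5)/9-.5+(213 if c=="scene" else 210))
def res(p,cams=("scene","top"),full=True):
    o=np.array([p[0],p[1],.06]);a=axis(p[2]);e=[]
    if "scene" in cams:
        d=proj(ring(o,a,.024,0),"scene");t=proj(ring(o,a,.0035,.046),"scene").mean(0)
        e+=[d[:,0].min()-U("scene",343,0)[0],d[:,1].max()-U("scene",0,346)[1],d[:,1].min()-U("scene",0,157)[1],*(t-U("scene",510,177))]
    if "top" in cams:
        d=proj(ring(o,a,.024,0),"top");t=proj(ring(o,a,.0035,.046),"top")
        e+=[d[:,0].min()-U("top",246,0)[0],d[:,0].max()-U("top",447,0)[0],d[:,1].min()-U("top",0,188)[1],d[:,1].max()-U("top",0,415)[1],t[:,0].min()-U("top",225,0)[0],t.mean(0)[1]-U("top",0,298)[1]]
    return np.array(e)
for cams in (("scene",),("top",),("scene","top")):
    s=least_squares(res,[.617,-.008,1.8],args=(cams,),x_scale=[.01,.01,.1]);print(cams,s.x.round(4),s.fun.round(2))
def cen(P,c):
    h=cv2.convexHull(P.astype(np.float32)); m=cv2.moments(h); return np.array([m["m10"]/m["m00"],m["m01"]/m["m00"]])
def fer(p,c):
    o=[p[0],p[1],0];Z=[0,0,1.]
    A=proj(np.r_[ring(o,Z,.019,0),ring(o,Z,.019,.004)],c);B=proj(np.r_[ring(o,Z,.0145,.004),ring(o,Z,.0145,.054)],c)
    im=np.zeros((1920,2560),np.uint8)
    for q in (A,B): cv2.fillConvexPoly(im,np.round(cv2.convexHull(((q+.5)*4).astype(np.float32))).astype(int),1)
    m=cv2.moments(im,True);return np.array([m["m10"]/m["m00"],m["m01"]/m["m00"]])/4-.5, m["m00"]/16
for n,g in (("A",(.587,.231)),("B",(.441,.179)),("C",(.460,.300))):
    O=[]
    for c in CAL:
        ms=D[c][1]; cs=[np.argwhere(m).mean(0)[::-1] for m in ms]; q,ar=fer(g,c)
        i=int(np.argmin([np.linalg.norm(x-q) for x in cs])); O.append((c,cs[i]))
        s=least_squares(lambda p:fer(p,c)[0]-cs[i],g,diff_step=.01);print(n,c,s.x.round(4),int(ar),int(ms[i].sum()))
    s=least_squares(lambda p:np.concatenate([fer(p,c)[0]-o for c,o in O]),g,diff_step=.01);print(n,s.x.round(4),s.fun.round(2))
S=[.618,-.008,.06]
for az in (1.7,1.9):
  for sg in (1,-1):
    a=axis(az); 
    for y in ([sg,0,0],[0,sg,0]):
      for h in (.042,.11): print(az,y,h,inverse_kinematics(S+a*h,quat(a,y)))
E
```

```text
('scene',) [ 0.6164 -0.011   1.7349] [ 0.1   0.22 -0.06 -0.09 -0.16]
('top',) [ 0.6155 -0.0142  1.72  ] [-0.43 -0.06  0.04  0.04  0.47 -0.07]
('scene', 'top') [ 0.6158 -0.0132  1.7351] [-0.28 -0.53 -0.76 -0.51 -0.9  -0.95 -0.58 -0.12 -0.12 -0.05 -0.06]
A scene [0.5863 0.2299] 510 468
A top [0.5871 0.2306] 332 315
A [0.5868 0.2304] [-0.03  0.29  0.16  0.18]
B scene [0.44   0.1766] 437 414
B top [0.4413 0.1782] 323 299
B [0.4409 0.1776] [0.03 0.44 0.32 0.22]
C scene [0.4557 0.2988] 529 536
C top [0.4568 0.2978] 357 313
C [0.4563 0.2984] [-0.38  0.01 -0.33  0.25]
1.7 [1, 0, 0] 0.042 [ 0.19154737  0.48548942  1.64965517 -0.56339797  1.11057066  0.45807878]
1.7 [1, 0, 0] 0.11 [ 0.24387912  0.43645329  1.56400269 -0.52584712  1.24960701  0.42523832]
1.7 [0, 1, 0] 0.042 [ 0.19154737  0.48548942  1.64965517 -0.56339797  1.11057066 -1.07926547]
1.7 [0, 1, 0] 0.11 [ 0.24387912  0.43645329  1.56400269 -0.52584712  1.24960701 -1.11210593]
1.7 [-1, 0, 0] 0.042 [ 0.19154737  0.48548942  1.64965517 -0.56339797  1.11057066 -2.68351388]
1.7 [-1, 0, 0] 0.11 None
1.7 [0, -1, 0] 0.042 [ 0.19154737  0.48
[... 201 characters left out ...]
22278 -0.60760222  0.98185933  0.50044529]
1.9 [1, 0, 0] 0.11 [ 0.24503357  0.37559036  1.66778681 -0.55937369  1.12036806  0.46154113]
1.9 [0, 1, 0] 0.042 [ 0.18900892  0.43738832  1.74022278 -0.60760222  0.98185933 -0.99039559]
1.9 [0, 1, 0] 0.11 [ 0.24503357  0.37559036  1.66778681 -0.55937369  1.12036806 -1.02929974]
1.9 [-1, 0, 0] 0.042 [ 0.18900892  0.43738832  1.74022278 -0.60760222  0.98185933 -2.64114736]
1.9 [-1, 0, 0] 0.11 [ 0.24503357  0.37559036  1.66778681 -0.55937369  1.12036806 -2.68005152]
1.9 [0, -1, 0] 0.042 [ 0.18900892  0.43738832  1.74022278 -0.60760222  0.98185933  2.15119707]
1.9 [0, -1, 0] 0.11 [ 0.24503357  0.37559036  1.66778681 -0.55937369  1.12036806  2.11229291]
```

```bash
cat >> h.py <<'E'
H=.042; S=np.array([.616,-.0125,.06]); AZ=1.735; X=[1,0,0]; Z=np.array([0,0,1.])
st=lambda m="":print(m,"t",round(telemetry.current_t(),2),"p",np.round(telemetry.current_ee_pos(),4),"F",np.round(telemetry.current_wrist_force(),2),"op",round(telemetry.current_opening(),4))
def pick(x,y):
    p=np.array([x,y,H]); q1=quat(Z,[0,-1,0]) if False else quat(Z,[0,1,0]); q2=quat(Z,X)
    gripper_to(.052,10); r.move_to(p+[0,0,.09],q1); r.move_l(p+[0,0,.0],vel=.15); st("down")
    gripper_to(.0,5); st("c1"); gripper_to(.05); r.move_l(p,rot=q2,vel=.15)
    gripper_to(.0,15); st("c2"); r.move_l(p+[0,0,.12],vel=.2)
def pre(d=.056,S=S,az=AZ):
    a=axis(az); q=quat(a,X); r.move_to(S+a*(H+d+.03),q); r.move_l(S+a*(H+d),vel=.1); r.hold(.15); st("pre")
def insert(S=S,az=AZ,guard=2.0,vel=.025):
    a=axis(az); hit=r.move_l(S+a*(H-.001),vel=vel,guard=guard); r.hold(.05)
    d=np.array(telemetry.current_ee_pos())-S; s=d@a-H; st(f"hit {hit} short {s*1000:.1f}mm lat {np.round((d-a*(d@a))*1000,1)}"); return s
E
python3 - <<'E'
from h import *
pick(.441,.1777); pre(); print(insert())
E
```

```text
down t 5.76 p [0.4416 0.1777 0.0424] F [0.11 0.32 0.19] op 0.0522
c1 t 6.23 p [0.4415 0.1779 0.0426] F [-0.36 -0.06  4.96] op 0.0298
c2 t 8.94 p [0.441  0.1777 0.042 ] F [-0.76  0.25  1.23] op 0.0295
pre t 11.15 p [0.6086 0.0341 0.1468] F [-0.08  0.58 -1.92] op 0.0298
hit True short 12.5mm lat [-0.7  0.8 -0.5] t 12.75 p [0.611  0.0141 0.1074] F [ 0.31 -0.29 -0.51] op 0.0291
0.012549010595873399
```

```bash
python3 - <<'E'
from h import *
a=axis(AZ); p=S+a*(H+.018)
r.move_l(p,vel=.1); r.hold(.1); st()
print(insert(vel=.015,guard=2))
r.move_l(p,vel=.1)
b=np.cross(a,X);b/=np.linalg.norm(b); S2=S+.001*b
r.move_l(p+.001*b,vel=.05); r.hold(.1); st(); print(insert(S=S2,vel=.015,guard=2),b)
im=vision.snapshot("scene"); cv2.imwrite("pics/i1.png",cv2.resize(im[180:290,230:370,::-1],None,fx=5.5,fy=5.4,interpolation=cv2.INTER_CUBIC))
E
```

```text
t 13.1 p [0.6115 0.0163 0.1128] F [-0.11  0.76 -0.35] op 0.0294
hit True short 1.5mm lat [ 0.   0.4 -0.2] t 14.15 p [0.6126 0.0085 0.098 ] F [-0.48  0.16  4.36] op 0.0297
0.0015302909714975874
 t 14.82 p [0.6111 0.0164 0.1119] F [-0.4  -0.38  0.04] op 0.029
hit True short 1.5mm lat [-0.1  0.1 -0.1] t 15.87 p [0.6124 0.0091 0.0976] F [-0.11  1.23  4.09] op 0.0292
0.0015097806560303503 [ 0.          0.88029004 -0.47443592]
```

View pics/i1.png

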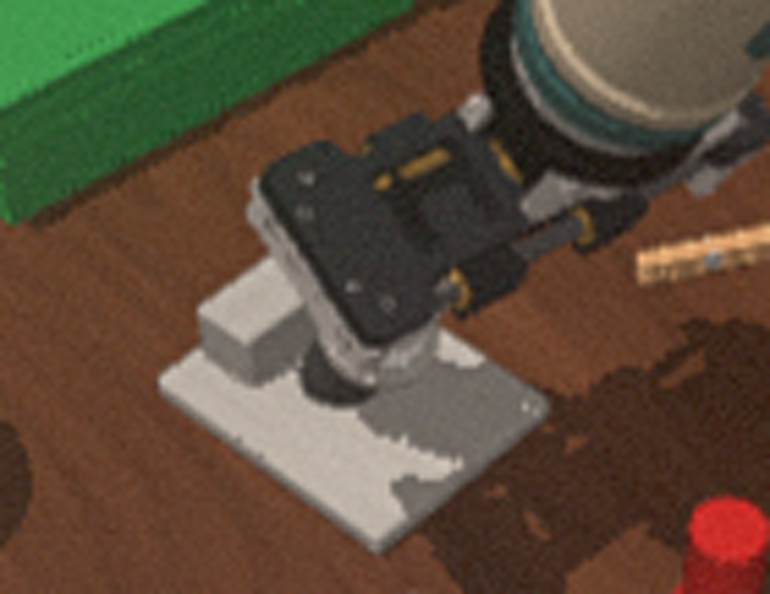

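```bash
python3 - <<'E'
from h import *
a=axis(AZ)
gripper_to(.05); st("open"); r.move_l(S+a*(H+.07),vel=.2); r.move_to([.54,.12,.28],quat(Z,[0,1,0])); st()
o=[]
for c in CAL:
    im=vision.snapshot(c)[:,:,::-1].copy(); u,v=proj([S+a*.03],c)[0].astype(int)
    print(c,[(np.round(d["at"],3).tolist(),round(d["score"],2)) for d in models.mark_of("ferrule_1",c)])
    Sx=S+([0,.0005,0])
    for k in (0,): 
        pass
    g=cv2.resize(im[v-30:v+30,u-40:u+40],None,fx=5*2,fy=10,interpolation=cv2.INTER_CUBIC)
    f=lambda P:np.round(((proj(P,c)-[u-40,v-30]+.5)*10-.5)).astype(int)[None]
    o.append(g.copy())
    for h,rad,col in ((.004,.019,(0,0,255)),(.054,.0145,(0,255,0)),(0,.024,(255,0,0))): cv2.polylines(g,f(ring(S,a,rad,h)),True,col,1)
    o[-1]=g[100:,:400*2]
    o[-1]=cv2.resize(g,(530,398))
cv2.imwrite("pics/h1.png",cv2.resize(np.vstack(o),(440,600) if False else (530,600)))
E
```

```text
open t 16.45 p [0.6116 0.009  0.0965] F [ 0.03  0.11 -0.27] op 0.0498
 t 18.61 p [0.5398 0.1197 0.2791] F [-0.47  0.62  0.11] op 0.0499
scene [([0.614, -0.012, 0.056], 0.95), ([0.592, 0.232, -0.001], 0.79), ([0.459, 0.298, 0.007], 0.71), ([0.57, 0.143, 0.001], 0.7), ([0.671, 0.241, 0.002], 0.68), ([0.578, 0.32, -0.0], 0.68)]
top [([0.616, -0.006, 0.061], 0.78), ([0.673, 0.236, 0.001], 0.78), ([0.461, 0.297, -0.005], 0.53)]
```

View pics/h1.png

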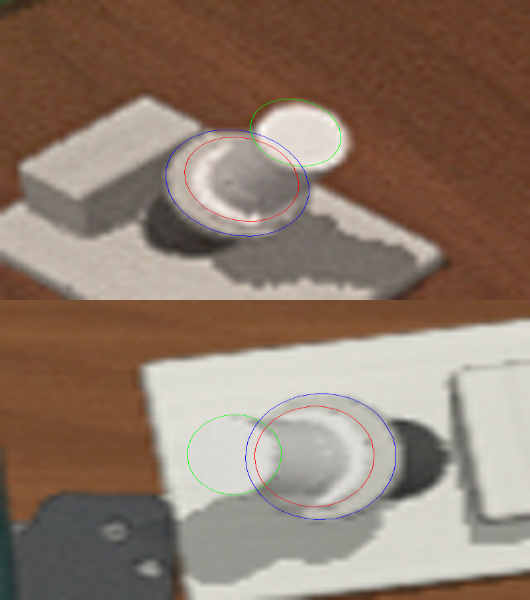

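```bash
python3 - <<'E'
from h import *
q1=quat(Z,[0,1,0]);q2=quat(Z,X)
for (x,y),tx in (((.5868,.2304),.61),((.457,.2982),.52)):
    p=np.array([x,y,H])
    r.move_to([x,y,.25],q2); r.move_l(p,vel=.2); gripper_to(0,15); st("grip"); r.move_l([x,y,.25],vel=.25)
    r.move_to([tx,-.297,.25],q2); print("op",telemetry.current_opening())
    r.move_l([tx,-.297,.085],vel=.25); r.move_l([tx,-.297,.03+H],vel=.05,guard=4); st("place")
    gripper_to(.05); r.move_l([tx,-.297,.25],vel=.25); st()
r.move_to([.35,-.3,.3],q2); st()
for c in CAL: cv2.imwrite(f"pics/f_{c}.png",vision.snapshot(c)[:,:,::-1])
E
```

```text
grip t 21.99 p [0.5872 0.2305 0.0428] F [ 0.2  -0.2   3.48] op 0.0288
op 0.029295550994576702
place t 26.1 p [ 0.6102 -0.2972  0.0724] F [ 0.11 -0.24  0.23] op 0.0294
 t 27.5 p [ 0.6093 -0.2966  0.2485] F [-0.6   0.22 -0.35] op 0.0498
grip t 31.35 p [0.4574 0.2984 0.0427] F [-0.31 -0.75  4.06] op 0.0297
op 0.029490646239522456
place t 35.62 p [ 0.5209 -0.2975  0.0725] F [-0.04  1.57  5.42] op 0.0294
 t 37.02 p [ 0.5193 -0.2965  0.2486] F [-1.07  0.21 -0.9 ] op 0.05
 t 37.77 p [ 0.3507 -0.3001  0.2993] F [-0.22 -0.25  0.45] op 0.0501
```

View pics/f_scene.png

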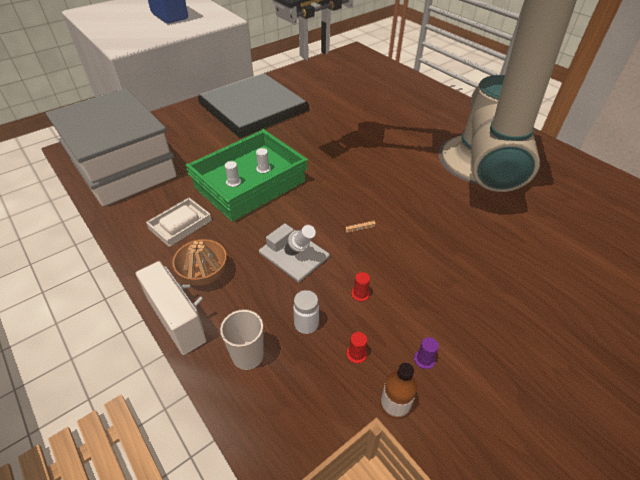

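The picture shows one ferrule on the leaning stud at about (302,238) and two standing in the green tray at (232,173) and (262,160). The red and purple look-alikes and the bystanders haven't moved.

```bash
python3 -c "
from plant import r; print(r.sign_off())"
```

```text
the job is handed in; nothing more can be done
None
```

The first ferrule I tried went home, with its flange on the seat in both camera views, so I left it on the stud, put the other two in the top green tray without trying them (only one is clear), and handed the job in at about 38 s.

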